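# Strike the packing from under a model railway bridge

## Robot

A 7-joint arm with a two-finger parallel gripper is mounted at the origin on the work surface. World frame = base frame: x ahead of the robot, y to its left, z up, the work surface at z = 0. Lengths are in m, angles in rad, forces in N, time in s.
With the tool pointing down it reaches from about 0.425 to 0.95 m from the base axis. Payload 4.7 kg.
Tool frame: the origin (TCP) lies midway between the tips of the shut fingers; the grasp point (between the pads) lies 19 mm behind it (ctrl.tcp_to_grasp is the x of the grasp point in the tool frame, in m); x points along the fingers, z is the direction in which the jaws open and shut, and the axes are right-handed (so a half turn about x gives the same grasp; the last joint's range is limited). The gripper opens to 85 mm and grips with 20 to 120 N. Pads are 22 mm wide; open, the fingers measure 114 mm over their backs; the gripper's body (76 mm by 85 mm) begins 54 mm behind the grasp point. The pads swing forward as they close: fully open they stand 13 mm farther back than shut.
Start: joints at [-1.365, 0.469, -0.049, 1.532, 0.024, 1.141, -0.082], TCP at [0.157, 0.657, 0.231] pointing down, gripper open.
Joint ranges: [-2.59, 2.59], [-0.33, 1.99], [-1.39, 1.29], [0.1, 2.45], [-1.04, 4.18], [0.21, 1.99], [-2.66, 2.66]. Speed limits (rad/s): [2.57, 2.57, 3.14, 3.14, 3.14, 3.14, 3.14].

## Interface

Orientations are given as a unit quaternion [w, x, y, z].
In Python, from rig import ctrl gives the robot as it stands.
- The arm moves only by the tool apply_moves, never from a script. Its argument "targets" is a list of rows, each a list of 5 numbers: the shift along the world's x, y, z in units of 40 mm (1.0 is 40 mm), then the turn about the world's z in units of 6 degrees (1.0 is 6 degrees), then the closure, from -1 (fully open) to 1 (shut). In form: [[tx, ty, tz, roll, fingers], ...]. A call has 1 to 8 rows; each row shifts and turns the commanded pose from where the row before left it; what a row does not reach is not made up. A row lasts 1/10 s, in which the tool goes at most 50 mm and 8.59 degrees, less where a joint would pass 70% of its speed; a pose out of reach is approached as far as the arm can. A call is refused whole if a number of a shift passes 1 or a number of a turn 1, either way. A call with a gripper value outside its range is refused whole. The fingers move at their own pace and stop on an object; "grip_force" is the grip in N (left out, the last holds). Time passes only in rows, so rows that do not move let the fingers close. It gives the time, the measured TCP pose, the force and the opening at its end, in the units of the state.
- ctrl.get_obs(): the state, without advancing time (a new reading comes with each control period).
- ctrl.grab_frame(name): name is "side" or "top" or "wrist"; returns the picture (480x640x3 uint8, red, green, blue); there is no depth.
- ctrl.camera_model(name): a dict with "intrinsics" (3x3 intrinsics, pixels), "D" ([k1, k2, p1, p2, k3] as OpenCV has them; the pictures are not rectified), "world_from_camera" (4x4, takes a point from camera to world coordinates); the wrist camera has in their place "T_tool_cam" (4x4, takes a point from camera to tool coordinates, whose origin is the TCP and whose axes are the tool frame's). Camera axes: x right, y down, z forward; pixel columns grow to the right and rows downward; lengths in m; the calibration is good to about 2 mm. A picture is of the moment at which its call begins: read the wrist's pose just before it. camera_model takes no time and is no camera call.
- ctrl.job_done(): hands the job in, once; it reports no verdict.
The state is a dict: "t": time; "q": joint angles; "dq": joint speeds; "joint_efforts": joint torques, N m; "ee_pos": TCP position; "eef_rot": TCP orientation; "force": force on the tool from outside, world axes, zero at the start; "ft_torque": the same for the moment, N m; "width": opening from 0.0 (shut) to 1.0 (fully open).
Only numpy, scipy, OpenCV 4.12 (cv2) and the standard library are available. Lean on these libraries where they do the work, as an engineer would, in place of code of your own. Each camera call takes 0.05 s, during which the arm holds its last target. There are 200 camera calls.

## Task

The joints of the model bridge have set. Draw the wooden packing strip out from between the prop block and the bridge without lifting or shifting the bridge, so that it stands on its two abutments alone, and then lay the strip gently, flat and square, across both bars of the rack in its empty bay, with about as much overhanging on either side. Leave everything else as it is.

Things in the scene. Friction and masses are not known exactly. Their poses are not given: they have to be found in the camera images.
- packing: Plain light wooden strip 160 x 26 x 6 thick, about 20 g. It lies level on the prop block, across under the middle of the bridge, and bears part of the bridge's weight. One end stands out far, the other little. Origin: centre of its underside. x along its length, +x to the end that stands out far at the start; z up.
- packing_end (a point): Middle of the packing's underside at its +x end, 80 mm from its origin. At the start this end stands out 72 to 92 mm beyond the bridge's flange, on the side away from the robot, and can be gripped there across the 26 mm width; 34 mm of free air below it.
- bridge: Dark steel plate-girder model bridge, loose, about 0.6 kg, 200 long x 56 wide x 32 high. It rests unfastened on the two abutments and on the packing. Origin: centre of its level underside, 52 mm above the table, with or without the packing. y along its length, over the board's middle and along the board's y; +x is the side on which the packing stands out far at the start; z up.
- bridge_left (a point): Point on the bridge's underside, midway between the girders, at its +y end (100 mm from its origin).
- bridge_right (a point): Point on the bridge's underside, midway between the girders, at its -y end (100 mm from its origin).
- board: Fixed grey-painted board 160 (x) x 260 (y) x 12. Two concrete-grey abutments, 74 wide: bearing shelves 52 mm above the table, y = 78 to 106 mm either side, with 7 mm high kerbs 2.5 mm clear of the bridge's sides and, 4 mm off its ends, back walls up to 82 mm. Between them a wooden prop block, 70 (x) x 56 (y), top 46 mm above the table. Origin: centre of its underside, on the table.
- rack: Fixed plywood rack, base 200 (x) x 90 (y) x 10. Two upright bars along x, 8 thick, centred at y = +27 and -27 mm, level tops 55 mm above the table. 6 mm steel pins stand 16 above both bars at x = -96, 6 and 96 mm. Strips lie across both bars, along y, between pins; the -x bay (robot's side) is in use. Origin: centre of its underside, on the table.
- rack_bay (a point): Middle of the rack's empty bay (between the pins at x = 6 and 96 mm), midway between the two bars and level with their tops: rack frame x 51, y 0, z 55 mm.
- brass_angle: Brass angle section 170 long, 12 wide, 12 high, loose, lying across the rack's -x bay near its outer end. Origin: centre of its underside. Leave alone.
- square_lath: Square wooden lath 150 long, 12 x 12, loose, lying across the rack's -x bay. Origin: centre of its underside. Leave alone.
- glue: Small glue bottle, 26 in diameter, 62 high, loose, standing on the building board on the robot's side of the bridge. Origin: centre of its underside. Leave alone.
- girder_offcut: Steel I-section offcut 60 long, 10 wide, 20 high, loose, on the building board on the robot's side of the bridge. Origin: centre of its underside. Leave alone.
- mug: White mug, 80 in diameter, 92 high, loose, just left of the mat. Origin: centre of its underside. Leave alone.
- water: Clear water bottle, 64 in diameter, 190 high, loose, at the far left. Origin: centre of its underside. Leave alone.
- wagon: Brown model goods wagon about 97 long, 22 wide, 34 high, loose, at the right edge of the mat. Origin: centre of its underside. Leave alone.
- tape: Roll of paper tape lying flat, 64 in diameter with a 38 mm hole, 19 high, loose, towards the mat's far edge in the middle. Origin: centre of its underside. Leave alone.
- driver: Screwdriver 150 long, loose, lying on the left of the mat towards its far edge. Leave alone.

How it is judged:
By the outcome, as a careful person would: the job done as asked, in the order asked, and still so for the second after the job is handed in, with the robot touching nothing.
It also fails if it takes over 46 s, if anything falls off the work surface, if the arm or the gripper's body presses on something with over 40 N, if the wrist force passes 120 N, or if a joint passes its speed limit or range.

## Working session

There is one attempt and no reset: what is moved stays moved. The work goes in short steps, Python scripts to look and compute and a tool call to move; the robot and the scene stay as the last step left them, time stands still between calls to the robot, and variables do not carry over. Pictures are saved under pics/ and viewed, about 8 in all and at most 12, crops included, and the job is handed in when it is done.

Besides the shell and the picture viewer there is one more tool, called after "Call:" by a JSON object that holds its "method" and its "body", one argument or row to a line. apply_moves: Moves the arm, as the interface text tells. Its arguments: {"type":"object","properties":{"targets":{"type":"array"},"grip_force":{"type":"number"}},"required":["targets"]}

```bash
mkdir -p pics; ls
python3 - <<'E'
from rig import ctrl
import cv2,numpy as np
o=ctrl.get_obs();print(o)
for n in ["top","side","wrist"]:
    im=ctrl.grab_frame(n);cv2.imwrite(f"pics/{n}0.png",im[:,:,::-1])
    m=ctrl.camera_model(n);print(n,{k:np.round(v,4).tolist() for k,v in m.items()})
print(ctrl.tcp_to_grasp)
E
```

```text
pics
{'t': 0.0, 'q': array([-1.36486206,  0.46944994, -0.04862072,  1.53371011,  0.02407424,
        1.1410169 , -0.08229762]), 'dq': array([-7.14482998e-06, -9.43052671e-04, -1.35520624e-03, -3.01614754e-04,
       -8.14712151e-04,  3.01103052e-03, -1.28139741e-03]), 'joint_efforts': array([-4.39192149e-05, -5.10295451e+01, -4.59239376e-02, -2.37725025e+01,
        1.07683410e-02,  7.27754203e-03,  1.51927708e-05]), 'ee_pos': array([0.15688906, 0.65589712, 0.23024892]), 'eef_rot': array([ 0.55457433, -0.43844521,  0.55566674,  0.43754723]), 'force': array([ 0.15421892, -0.56790604,  0.27171529]), 'ft_torque': array([-0.01428843,  0.00981472, -0.03358596]), 'width': 1.001247158148307}
top {'intrinsics': [[464.3951, 0.0, 313.8481], [0.0, 464.3951, 243.5455], [0.0, 0.0, 1.0]], 'D': [0.0202, 0.0, 0.0, 0.0, 0.0], 'world_from_camera': [[0.0072, -0.9917, 0.1286, 0.4242], [-0.9996, -0.0037, 0.0268, -0.0078], [-0.0261, -0.1287, -0.9913, 1.1256], [0.0, 0.0, 0.0, 1.0]]}
side {'intrinsics': [[468.0971, 0.0, 319.3982], [0.0, 468.0971, 238.444], [0.0, 0.0, 1.0]], 'D': [-0.1039, 0.0, 0.0, 0.0, 0.0], 'world_from_camera': [[-0.9435, -0.203, 0.2618, 0.3111], [-0.3309, 0.5411, -0.7731, 0.7365], [0.0153, -0.8161, -0.5777, 0.6238], [0.0, 0.0, 0.0, 1.0]]}
wrist {'intrinsics': [[364.7354, 0.0, 317.2032], [0.0, 364.7354, 240.9441], [0.0, 0.0, 1.0]], 'D': [0.0021, 0.0, 0.0, 0.0, 0.0], 'T_tool_cam': [[-0.0006, -0.3062, 0.952, -0.1427], [0.001, -0.952, -0.3062, 0.079], [1.0, 0.0007, 0.0009, -0.0001], [0.0, 0.0, 0.0, 1.0]]}
-0.0187
```

View pics/top0.png

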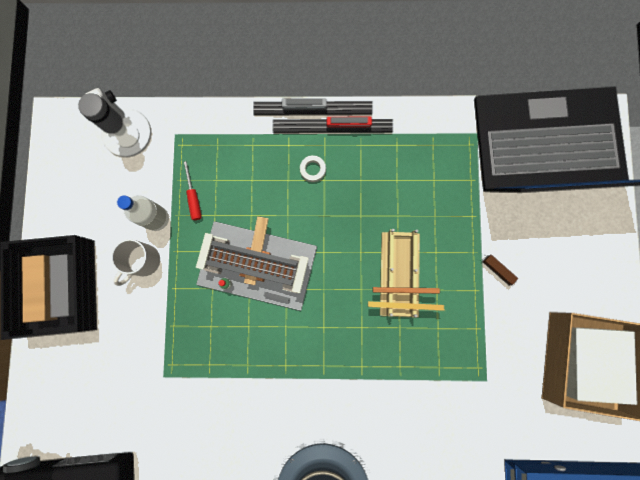

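View pics/side0.png

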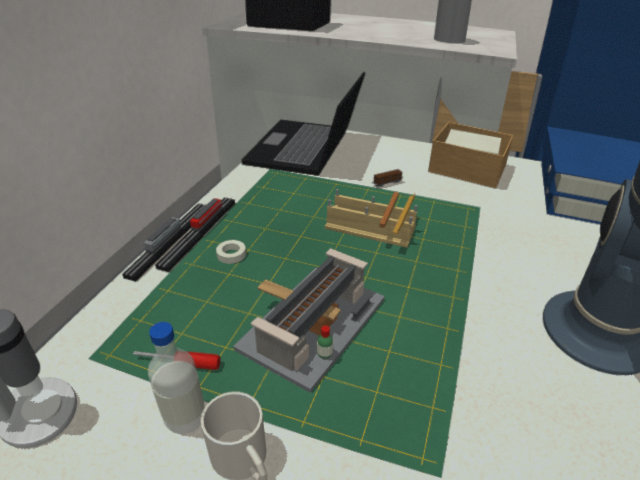

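The top view shows the bridge at about (253,265), with the strip's far end standing out at (260,225), the rack at (400,272) and its empty bay on the far side. The side view shows the strip's far end at (275,290) and the rack at (370,215). Next I'll enlarge both.

Run:
```python
import cv2,numpy as np
t=cv2.imread("pics/top0.png");s=cv2.imread("pics/side0.png")
a=cv2.resize(t[212:314,190:322],None,fx=3,fy=3,interpolation=cv2.INTER_CUBIC)
b=cv2.resize(t[222:324,362:452],None,fx=3,fy=3,interpolation=cv2.INTER_CUBIC)
c=cv2.resize(s[245:385,232:390],None,fx=2,fy=2,interpolation=cv2.INTER_CUBIC)
d=cv2.resize(s[185:250,320:425],None,fx=3,fy=3,interpolation=cv2.INTER_CUBIC)
P=np.zeros((600,720,3),np.uint8)
for im,x,y in((a,0,0),(b,400,0),(c,0,310),(d,340,310)):P[y:y+im.shape[0],x:x+im.shape[1]]=im[:600-y]
cv2.imwrite("pics/c1.png",P)
```

```text
(no output)
```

View pics/c1.png

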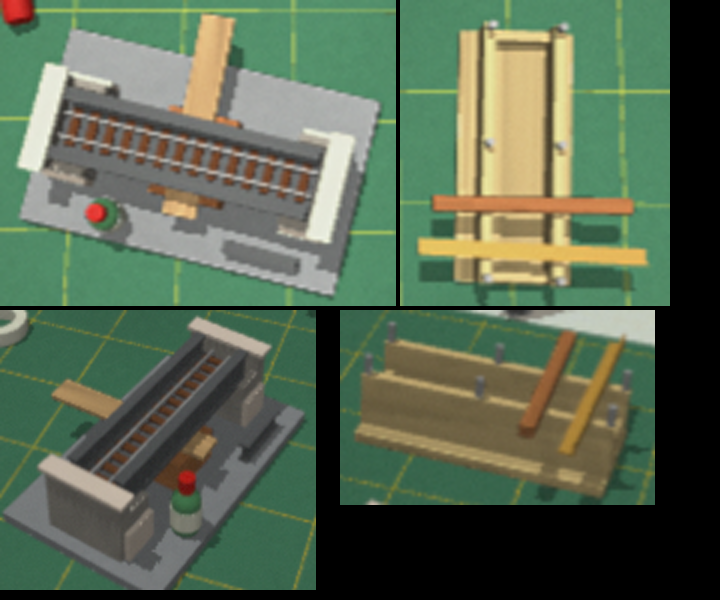

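The enlargement shows the strip's far end in the top view at (203,14)–(235,17) in the crop. The rack pins are at (491,25), (563,28), (489,146) and (560,148), and the board corners are clear.

```bash
cat > h.py <<'E'
import cv2,numpy as np
from scipy.spatial.transform import Rotation as R
from rig import ctrl
def tool():
    o=ctrl.get_obs();T=np.eye(4);q=o["eef_rot"];T[:3,:3]=R.from_quat([q[1],q[2],q[3],q[0]]).as_matrix();T[:3,3]=o["ee_pos"];return T
def rays(n,px,T=None):
    m=ctrl.camera_model(n);W=m["world_from_camera"] if n!="wrist" else T@m["T_tool_cam"]
    p=cv2.undistortPoints(np.array(px,float).reshape(-1,1,2),m["intrinsics"],np.array(m["D"])).reshape(-1,2)
    d=np.c_[p,np.ones(len(p))]@np.array(W)[:3,:3].T
    return np.array(W)[:3,3],d
def plane(n,px,z,T=None):
    c,d=rays(n,px,T);return c+d*((z-c[2])/d[:,2])[:,None]
def tri(c1,d1,c2,d2):
    out=[]
    for a,b in zip(d1,d2):
        s=np.linalg.lstsq(np.c_[a,-b],c2-c1,rcond=None)[0];p,q=c1+s[0]*a,c2+s[1]*b
        out.append(np.r_[(p+q)/2,np.linalg.norm(p-q)])
    return np.array(out)
def proj(n,P,T=None):
    m=ctrl.camera_model(n);W=np.linalg.inv(m["world_from_camera"] if n!="wrist" else T@m["T_tool_cam"])
    return cv2.projectPoints(np.array(P,float).reshape(-1,1,3),cv2.Rodrigues(W[:3,:3])[0],W[:3,3],m["intrinsics"],np.array(m["D"]))[0].reshape(-1,2)
E
python3 - <<'E'
from h import *
np.set_printoptions(precision=4,suppress=True)
A=lambda l:np.array(l,float)/3+[190,212]
B=lambda l:(np.array(l,float)-[400,0])/3+[362,222]
C=lambda l:(np.array(l,float)-[0,310])/2+[232,245]
D=lambda l:(np.array(l,float)-[340,310])/3+[320,185]
b=plane("top",A([(74,30),(380,101),(335,294),(21,217)]),.012)
print("board",b,b.mean(0),[np.linalg.norm(b[i]-b[i-1]) for i in range(4)],[np.degrees(np.arctan2(*(b[i]-b[i-1])[[1,0]])) for i in range(4)])
e=A([(203,14),(235,18),(186,108),(216,120)]);print("strip",plane("top",e,.052))
print("strip tri far corners",tri(*rays("top",e[:2]),*rays("side",C([(52,393),(68,380)][::-1]))))
print("swap",tri(*rays("top",e[:2]),*rays("side",C([(52,393),(68,380)]))))
pt=B([(491,25),(563,28),(489,146),(560,148),(486,278),(562,281)])
# side: pin tops
ps=D([(368,356),(391,325),(480,378),(499,345),(614,406),(627,372)])
print("pins top z=.071\n",plane("top",pt,.071));print("tri",tri(*rays("top",pt),*rays("side",ps)));print("tri swap",tri(*rays("top",pt[[1,0,3,2,5,4]]),*rays("side",ps)))
E
```

```text
board [[0.6209 0.2653 0.012 ]
 [0.5635 0.0155 0.012 ]
 [0.4094 0.0501 0.012 ]
 [0.4687 0.3026 0.012 ]] [0.5156 0.1584 0.012 ] [np.float64(0.1566534742569871), np.float64(0.2563205130630138), np.float64(0.15799182490675312), np.float64(0.2593708431586202)] [np.float64(-13.784359984589608), np.float64(-102.92975311418753), np.float64(167.3278327377372), np.float64(76.77110326266315)]
strip [[0.6268 0.1541 0.052 ]
 [0.6237 0.1289 0.052 ]
 [0.5524 0.1657 0.052 ]
 [0.5431 0.1421 0.052 ]]
strip tri far corners [[0.6179 0.15   0.067  0.0124]
 [0.6325 0.1332 0.03   0.0098]]
swap [[0.6268 0.1543 0.0503 0.0007]
 [0.6233 0.1291 0.0473 0.0026]]
pins top z=.071
 [[ 0.5922 -0.1587  0.071 ]
 [ 0.59   -0.2131  0.071 ]
 [ 0.4998 -0.1558  0.071 ]
 [ 0.4986 -0.2089  0.071 ]
 [ 0.4014 -0.1521  0.071 ]
 [ 0.3997 -0.2083  0.071 ]]
tri [[ 0.5922 -0.1591  0.0687  0.0008]
 [ 0.5904 -0.2138  0.0676  0.0002]
 [ 0.5007 -0.1558  0.0704  0.0017]
 [ 0.4993 -0.2089  0.0706  0.0013]
 [ 0.4    -0.1523  0.0706  0.0028]
 [ 0.3989 -0.209   0.0679  0.0014]]
tri swap [[ 0.6032 -0.2192  0.0317  0.0143]
 [ 0.5804 -0.1556  0.1017  0.0139]
 [ 0.5075 -0.2148  0.0343  0.0129]
 [ 0.4931 -0.152   0.1037  0.0089]
 [ 0.4018 -0.2153  0.032   0.0061]
 [ 0.3974 -0.1483  0.1031  0.0095]]
```

Run:
```python
from h import *
np.set_printoptions(precision=4,suppress=True)
T=tool();print(T)
print("jaw heading",np.degrees(np.arctan2(T[1,2],T[0,2])),"cam pos",(T@ctrl.camera_model("wrist")["T_tool_cam"]))
```

```text
[[-0.0003 -0.9726  0.2327  0.1569]
 [-0.0015  0.2327  0.9726  0.6561]
 [-1.     -0.     -0.0015  0.2305]
 [ 0.      0.      0.      1.    ]]
jaw heading 76.54510845073547 cam pos [[ 0.2317  0.9261  0.2977  0.0802]
 [ 0.9728 -0.2203 -0.0718  0.6746]
 [-0.0009  0.3063 -0.952   0.3732]
 [ 0.      0.      0.      1.    ]]
```

Call:
{"method": "apply_moves", "body": {
  "targets": [
    [0.7,-0.8,0,0.9,-1],
    [0.7,-0.8,0,0,-1],
    [0.7,-0.8,0,0,-1],
    [0.7,-0.8,0,0,-1],
    [0.7,-0.8,0,0,-1],
    [0.7,-0.8,0,0,-1],
    [0.7,-0.8,0,0,-1],
    [0.7,-0.8,0,0,-1]
  ]
}}

```text
t: 0.95
ee_pos: [0.3818, 0.3989, 0.2312]
eef_rot: [0.534, -0.464, 0.534, 0.464]
force: [0.7, 0.6, 0.2]
width: 0.996
```

Call:
{"method": "apply_moves", "body": {
  "targets": [
    [0.7,-0.8,-0.3,0,-1],
    [0.7,-0.8,-0.3,0,-1],
    [0.7,-0.8,-0.3,0,-1],
    [0.7,-0.8,-0.3,0,-1],
    [0.7,-0.8,-0.3,0,-1],
    [0.7,-0.8,-0.3,0,-1],
    [0.7,-0.8,-0.3,0,-1],
    [0.7,-0.8,-0.3,0,-1]
  ]
}}

```text
t: 1.75
ee_pos: [0.6057, 0.1432, 0.1346]
eef_rot: [0.534, -0.464, 0.534, 0.464]
force: [0.4, 1.2, -0.4]
width: 1.0
```

Call:
{"method": "apply_moves", "body": {
  "targets": [
    [0,0,0,0,-0.3],
    [0,0,0,0,-0.3],
    [0,0,0,0,-0.3]
  ]
}}

```text
t: 2.05
ee_pos: [0.6043, 0.1459, 0.1353]
eef_rot: [0.534, -0.464, 0.533, 0.465]
force: [-0.2, 1.3, 0.1]
width: 0.652
```

Run:
```python
from h import *
np.set_printoptions(precision=4,suppress=True)
T=tool();np.save("T1.npy",T);im=ctrl.grab_frame("wrist")[:,:,::-1];cv2.imwrite("pics/w1.png",im);print(T)
print("predicted end",proj("wrist",[(.6268,.1541,.052),(.6237,.1289,.052)],T))
```

```text
[[-0.0007 -0.9904  0.1384  0.6043]
 [ 0.0009  0.1384  0.9904  0.1459]
 [-1.      0.0008  0.0008  0.1353]
 [ 0.      0.      0.      1.    ]]
predicted end [[333.5133 279.7178]
 [295.8494 280.2757]]
```

View pics/w1.png

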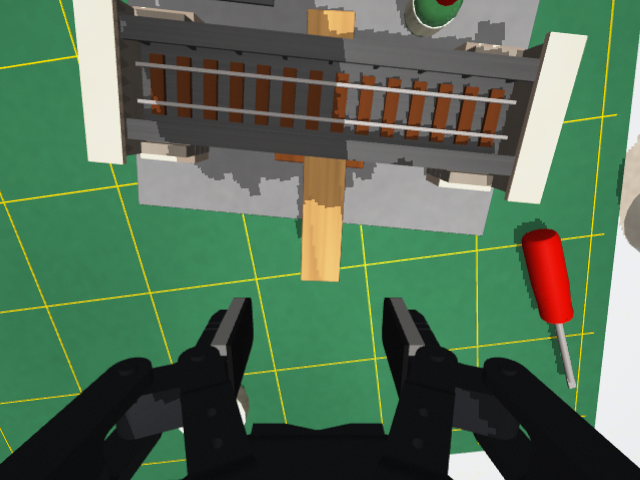

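The wrist view shows the strip's free end at (302,281)–(339,282), about 5 px from the prediction. The fingers are clear of it.

```bash
cat > strip.py <<'E'
from h import *
np.set_printoptions(precision=4,suppress=True)
def edges(im,T,x0=None):
    h=cv2.cvtColor(im,cv2.COLOR_BGR2HSV)
    m=cv2.inRange(h,(8,60,60),(24,255,255))
    # region: strip beyond the flange, projected
    roi=np.zeros_like(m);q=proj("wrist",[(.560,.180,.05),(.645,.168,.05),(.637,.108,.05),(.552,.12,.05)],T)
    cv2.fillPoly(roi,[q.astype(int)],255);m&=roi
    n,l,s,c=cv2.connectedComponentsWithStats(m);k=1+s[1:,4].argmax();m=(l==k)
    L=[];Rr=[]
    ys=np.where(m.any(1))[0];bot=ys.max()
    for y in range(ys.min()+12,bot-3):
        xs=np.where(m[y])[0];L.append((xs.min()-.5,y));Rr.append((xs.max()+.5,y))
    fit=lambda P:np.polyfit(np.array(P)[:,1],np.array(P)[:,0],1)
    fl,fr=fit(L),fit(Rr);cols=[np.where(m[:,x])[0].max()+.5 for x in range(int(fl@[bot,1])+4,int(fr@[bot,1])-4)]
    b=np.median(cols);return np.array([[np.polyval(f,y),y] for f in(fl,fr) for y in(ys.min()+12,b)]),s[k]
if __name__=="__main__":
    import sys
    for f,t in (a.split(":") for a in sys.argv[1:]):
        T=np.load(t);e,s=edges(cv2.imread(f),T);print(e,s)
        P=plane("wrist",e,.052,T);print(P)
        h1,h2=[np.degrees(np.arctan2(*(P[i+1]-P[i])[[1,0]])) for i in(0,2)];print("headings",h1,h2,"width",np.linalg.norm(P[0]-P[2]),np.linalg.norm(P[1]-P[3]),"end mid",(P[1]+P[3])/2)
E
python3 strip.py pics/w1.png:T1.npy
```

```text
[[302.4453 187.    ]
 [300.3442 280.5   ]
 [344.2535 187.    ]
 [338.4639 280.5   ]] [ 301  175   45  107 4262]
[[0.562  0.1427 0.052 ]
 [0.6243 0.1319 0.052 ]
 [0.5656 0.1685 0.052 ]
 [0.6278 0.1573 0.052 ]]
headings -9.89399726353518 -10.14151520071521 width 0.025979773968209097 0.02570597721955178 end mid [0.6261 0.1446 0.052 ]
```

Call:
{"method": "apply_moves", "body": {
  "targets": [
    [-0.2,0,-0.5,0,-0.3],
    [0,0,-0.5,0,-0.3],
    [0,0,0,0,-0.3],
    [0,0,0,0,-0.3]
  ]
}}

```text
t: 2.5
ee_pos: [0.5968, 0.1457, 0.0959]
eef_rot: [0.534, -0.464, 0.533, 0.464]
force: [0.7, -0.1, -0.6]
width: 0.651
```

```bash
python3 - <<'E'
from strip import *
T=tool();np.save("T2.npy",T);im=ctrl.grab_frame("wrist")[:,:,::-1];cv2.imwrite("pics/w2.png",im);print(T[:3,3])
e1,_=edges(cv2.imread("pics/w1.png"),np.load("T1.npy"));e2,_=edges(im.copy(),T)
print("tri end",tri(*rays("wrist",e1[[1,3]],np.load("T1.npy")),*rays("wrist",e2[[1,3]],T)))
E
python3 strip.py pics/w2.png:T2.npy
```

```text
[0.5968 0.1457 0.0959]
tri end [[0.6256 0.1315 0.0489 0.    ]
 [0.6293 0.1574 0.0488 0.    ]]
[[302.1119 211.    ]
 [299.658  319.5   ]
 [351.7911 211.    ]
 [344.1316 319.5   ]] [ 300  199   53  122 5755]
[[0.5607 0.1429 0.052 ]
 [0.6239 0.1319 0.052 ]
 [0.5642 0.1687 0.052 ]
 [0.6274 0.1574 0.052 ]]
headings -9.882932784134075 -10.17977282645502 width 0.026010338774323655 0.025677388640166155 end mid [0.6256 0.1446 0.052 ]
```

Both wrist heights agree: heading −10.0°, end at (0.626, 0.145), width 26 mm, height about 0.049. Now I'll align and go down.

Call:
{"method": "apply_moves", "body": {
  "targets": [
    [0.23,0.06,0,-0.34,-0.3],
    [0,0,-0.5,0,-0.3],
    [0,0,-0.5,0,-0.3],
    [0,0,-0.3,0,-0.3],
    [0,0,-0.3,0,-0.3],
    [0,0,0,0,-0.3],
    [0,0,0,0,-0.3]
  ]
}}

```text
t: 3.25
ee_pos: [0.6067, 0.147, 0.0316]
eef_rot: [0.542, -0.454, 0.542, 0.454]
force: [-0.2, -0.6, -0.1]
width: 0.653
```

```bash
python3 - <<'E'
from strip import *
T=tool();np.save("T3.npy",T);im=ctrl.grab_frame("wrist")[:,:,::-1];cv2.imwrite("pics/w3.png",im);print(T, "jaw",np.degrees(np.arctan2(T[1,2],T[0,2])))
E
python3 strip.py pics/w3.png:T3.npy
```

```text
[[ 0.0005 -0.9845  0.1755  0.6067]
 [ 0.0002  0.1755  0.9845  0.147 ]
 [-1.     -0.0005  0.0003  0.0316]
 [ 0.      0.      0.      1.    ]] jaw 79.89004304149921
[[282.3873 219.    ]
 [287.6714 380.5   ]
 [357.2065 219.    ]
 [351.0915 380.5   ]] [  283   207    75   174 11973]
[[0.5577 0.1435 0.052 ]
 [0.6236 0.132  0.052 ]
 [0.5622 0.169  0.052 ]
 [0.6281 0.1571 0.052 ]]
headings -9.909827325728317 -10.235822619308916 width 0.025861761531216984 0.025481233719865888 end mid [0.6258 0.1446 0.052 ]
```

View pics/w3.png

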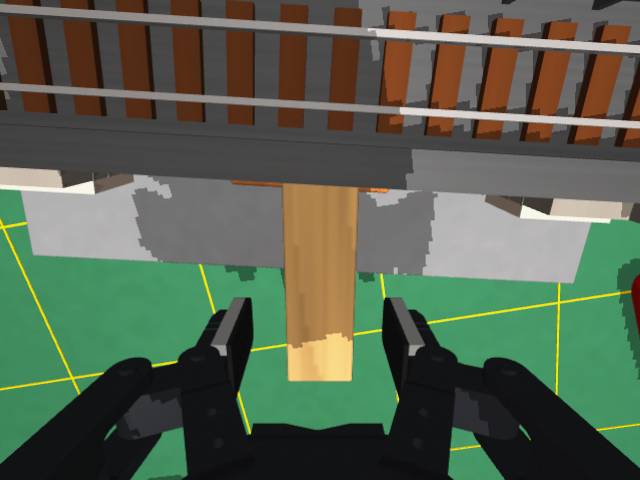

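The view shows the strip between the pads: pads at 250 and 385, strip middle about 320, so 1 mm off-centre. I'll correct that and grip.

Call:
{"method": "apply_moves", "body": {
  "targets": [
    [0,0.025,0,0,0],
    [0,0,0,0,0.2],
    [0,0,0,0,0.3],
    [0,0,0,0,0.4],
    [0,0,0,0,0.6],
    [0,0,0,0,1],
    [0,0,0,0,1],
    [0,0,0,0,1]
  ],
  "grip_force": 40
}}

```text
t: 4.1
ee_pos: [0.6064, 0.148, 0.0316]
eef_rot: [0.542, -0.454, 0.542, 0.454]
force: [-0.6, -0.3, 3.9]
width: 0.295
```

Run:
```python
from strip import *
o=ctrl.get_obs();T=tool();print(T[:3,3],"jaw",np.degrees(np.arctan2(T[1,2],T[0,2])),o["force"],o["ft_torque"],o["width"]*85)
t=ctrl.grab_frame("top")[:,:,::-1];cv2.imwrite("pics/t2.png",t)
```

```text
[0.6064 0.148  0.0316] jaw 79.90987986959931 [-0.5714 -0.3244  3.8939] [0.0448 0.2074 0.0216] 25.078388763015795
```

Closing pressed the strip end down by 3.9 N because the pads swing forward. I'll relieve that before pulling.

Call:
{"method": "apply_moves", "body": {
  "targets": [
    [0,0,0.012,0,1],
    [0,0,0,0,1],
    [0,0,0,0,1]
  ]
}}

```text
t: 4.45
ee_pos: [0.6063, 0.148, 0.0318]
eef_rot: [0.542, -0.454, 0.542, 0.454]
force: [-0.8, 0.7, 3.1]
width: 0.291
```

Call:
{"method": "apply_moves", "body": {
  "targets": [
    [0,0,0.03,0,1],
    [0,0,0,0,1],
    [0,0,0,0,1]
  ]
}}

```text
t: 4.75
ee_pos: [0.6063, 0.1478, 0.0326]
eef_rot: [0.542, -0.454, 0.542, 0.454]
force: [1.9, 1.0, -2.4]
width: 0.292
```

Call:
{"method": "apply_moves", "body": {
  "targets": [
    [0,0,-0.01,0,1],
    [0,0,0,0,1],
    [0,0,0,0,1]
  ]
}}

```text
t: 5.05
ee_pos: [0.6063, 0.1478, 0.0325]
eef_rot: [0.542, -0.454, 0.542, 0.454]
force: [2.3, 0.5, -2.7]
width: 0.293
```

Run:
```python
from h import *
F=[]
for i in range(3):
    ctrl.grab_frame("top");o=ctrl.get_obs();F.append(np.r_[o["force"],o["ft_torque"]])
print(np.round(F,2))
a=cv2.imread("pics/top0.png");b=ctrl.grab_frame("top")[:,:,::-1]
d=cv2.absdiff(a,b)[215:300,190:310].max(2);print((d>40).sum(),np.argwhere(d>40).mean(0)[::-1]+[190,215] if (d>40).any() else 0)
```

```text
[[ 2.83 -0.29 -2.09  0.03 -0.43 -0.08]
 [ 2.03  0.48 -2.71 -0.02 -0.47 -0.09]
 [ 2.49  0.31 -2.88  0.01 -0.53 -0.01]]
5056 [244.83287184 255.16613924]
```

Call:
{"method": "apply_moves", "body": {
  "targets": [
    [0,0,-0.012,0,1],
    [0,0,0,0,1],
    [0,0,0,0,1]
  ]
}}

```text
t: 5.55
ee_pos: [0.6063, 0.1478, 0.0322]
eef_rot: [0.542, -0.454, 0.542, 0.454]
force: [2.7, -0.2, -2.3]
width: 0.294
```

Call:
{"method": "apply_moves", "body": {
  "targets": [
    [0,0,-0.012,0,1],
    [0,0,0,0,1],
    [0,0,0,0,1]
  ]
}}

```text
t: 5.85
ee_pos: [0.6063, 0.1479, 0.0319]
eef_rot: [0.542, -0.454, 0.542, 0.454]
force: [0.7, -0.2, 0.4]
width: 0.291
```

The vertical load is near zero. Pulling slowly along the strip's axis (heading −10°).

Call:
{"method": "apply_moves", "body": {
  "targets": [
    [0.025,-0.0043,0,0,1],
    [0.025,-0.0043,0,0,1],
    [0.025,-0.0043,0,0,1],
    [0.025,-0.0043,0,0,1]
  ]
}}

```text
t: 6.25
ee_pos: [0.6069, 0.1479, 0.031]
eef_rot: [0.54, -0.453, 0.544, 0.456]
force: [-6.4, 0.8, 4.7]
width: 0.295
```

Call:
{"method": "apply_moves", "body": {
  "targets": [
    [0,0,0.01,0,1],
    [0,0,0.01,0,1],
    [0,0,0,0,1]
  ]
}}

```text
t: 6.55
ee_pos: [0.607, 0.1479, 0.0316]
eef_rot: [0.54, -0.453, 0.544, 0.456]
force: [-5.4, 0.8, 3.0]
width: 0.29
```

Run:
```python
from h import *
np.set_printoptions(precision=4,suppress=True)
o=ctrl.get_obs();T=tool();print(T,o["force"],o["ft_torque"])
b=ctrl.grab_frame("wrist")[:,:,::-1];cv2.imwrite("pics/w4.png",b)
```

```text
[[-0.0067 -0.9847  0.1741  0.607 ]
 [-0.      0.1741  0.9847  0.1479]
 [-1.      0.0065 -0.0012  0.0316]
 [ 0.      0.      0.      1.    ]] [-5.4403  0.8305  3.0199] [ 0.2266  1.1764 -0.03  ]
```

Call:
{"method": "apply_moves", "body": {
  "targets": [
    [0,0,0.015,0,1],
    [0,0,0.01,0,1],
    [0.02,-0.0035,0,0,1],
    [0.02,-0.0035,0,0,1]
  ]
}}

```text
t: 7.0
ee_pos: [0.6099, 0.1471, 0.0325]
eef_rot: [0.541, -0.453, 0.543, 0.455]
force: [-6.2, 1.2, -2.4]
width: 0.297
```

Call:
{"method": "apply_moves", "body": {
  "targets": [
    [0.025,-0.0044,-0.01,0,1],
    [0.025,-0.0044,-0.005,0,1],
    [0.025,-0.0044,0,0,1],
    [0.025,-0.0044,0,0,1]
  ]
}}

```text
t: 7.4
ee_pos: [0.6145, 0.1463, 0.0322]
eef_rot: [0.541, -0.453, 0.543, 0.455]
force: [-5.6, -0.1, -2.3]
width: 0.291
```

Run:
```python
from h import *
b=ctrl.grab_frame("wrist")[:,:,::-1]
a=cv2.imread("pics/t2.png");t=ctrl.grab_frame("top")[:,:,::-1];cv2.imwrite("pics/t3.png",t)
P=np.vstack([cv2.resize(x[205:315,185:325],None,fx=2.7,fy=2.7) for x in(a,t)])
cv2.imwrite("pics/c2.png",np.hstack([P,cv2.resize(b,(400,300)).copy() if 0 else np.vstack([cv2.resize(b,(400,300)),np.zeros((P.shape[0]-300,400,3),np.uint8)])]))
```

```text
(no output)
```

View pics/c2.png

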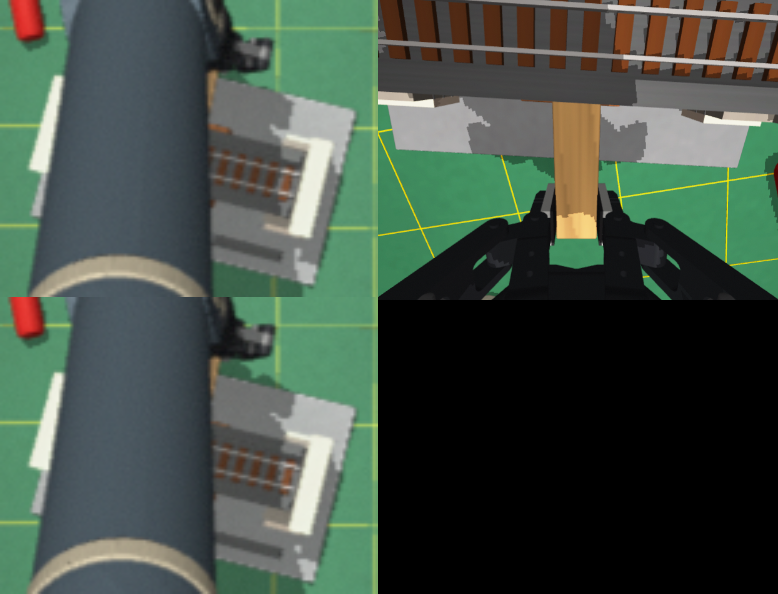

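The arm hides the bridge from above. The wrist view shows the strip held squarely and sliding out. I'll continue and trim z.

Call:
{"method": "apply_moves", "body": {
  "targets": [
    [0.04,-0.007,-0.008,0,1],
    [0.04,-0.007,-0.008,0,1],
    [0.04,-0.007,0,0,1],
    [0.04,-0.007,0,0,1],
    [0.04,-0.007,0,0,1],
    [0.04,-0.007,0,0,1]
  ]
}}

```text
t: 8.1
ee_pos: [0.6254, 0.1445, 0.0321]
eef_rot: [0.542, -0.454, 0.542, 0.454]
force: [-4.5, -0.7, -1.9]
width: 0.291
```

```bash
cat > br.py <<'E'
# bridge shift vs the fixed abutments/board: wrist picture w3 vs now, projected onto planes
from h import *
np.set_printoptions(precision=4,suppress=True)
def warp(im,T,z):
    # metric top view of plane z in board frame, 0.5 mm/px, over x -30..60, y -110..110
    th=np.radians(-13.1);c=np.array([.5156,.1584]);M=np.array([[np.cos(th),-np.sin(th)],[np.sin(th),np.cos(th)]])
    g=np.array([(-.06,-.11),(.08,-.11),(.08,.11),(-.06,.11)]);W=np.c_[g@M.T+c,np.full(4,z)]
    H=cv2.getPerspectiveTransform(proj("wrist",W,T).astype(np.float32),np.float32([(0,0),(280,0),(280,440),(0,440)]))
    return cv2.warpPerspective(im,H,(280,440))
def shift(f1,T1,f2,T2):
    out={}
    for nm,z,(x0,x1) in (("bridge top",.084,(20,175)),("board top",.012,(220,275))):
        a,b=[cv2.cvtColor(warp(cv2.imread(f),T,z),cv2.COLOR_BGR2GRAY).astype(np.float32)[130:330,x0:x1] for f,T in((f1,T1),(f2,T2))]
        s,r=cv2.phaseCorrelate(a,b,cv2.createHanningWindow(a.shape[::-1],cv2.CV_32F));out[nm]=(np.round(np.array(s)*.5,2),round(r,2))
    return out
E
python3 - <<'E'
from br import *
T=tool();np.save("T5.npy",T);im=ctrl.grab_frame("wrist")[:,:,::-1];cv2.imwrite("pics/w5.png",im);print(T[:3,0],T[:3,3])
print("mm shift",shift("pics/w3.png",np.load("T3.npy"),"pics/w5.png",T))
E
```

```text
[-0.0003  0.     -1.    ] [0.6254 0.1445 0.0321]
mm shift {'bridge top': (array([20.67,  0.75]), 0.15), 'board top': (array([-2.5 , -1.36]), 0.1)}
```

Call:
{"method": "apply_moves", "body": {
  "targets": [
    [0.06,-0.0105,-0.008,0,1],
    [0.06,-0.0105,-0.008,0,1],
    [0.06,-0.0105,0,0,1],
    [0.06,-0.0105,0,0,1],
    [0.06,-0.0105,0,0,1],
    [0.06,-0.0105,0,0,1],
    [0.06,-0.0105,0,0,1],
    [0.06,-0.0105,0,0,1]
  ]
}}

```text
t: 8.95
ee_pos: [0.6453, 0.1411, 0.0318]
eef_rot: [0.542, -0.454, 0.542, 0.454]
force: [-0.9, 0.3, -1.0]
width: 0.286
```

Call:
{"method": "apply_moves", "body": {
  "targets": [
    [0.06,-0.0105,0,0,1],
    [0.06,-0.0105,0,0,1],
    [0.06,-0.0105,0,0,1],
    [0.06,-0.0105,0,0,1]
  ]
}}

```text
t: 9.35
ee_pos: [0.65, 0.1404, 0.0302]
eef_rot: [0.539, -0.452, 0.544, 0.457]
force: [-9.5, 1.2, 1.2]
width: 0.293
```

Resistance rose to 9.5 N, so I'm looking before going on.

Run:
```python
from h import *
np.set_printoptions(precision=3,suppress=True)
T=tool();np.save("T6.npy",T);o=ctrl.get_obs();print(o["force"],o["ft_torque"],T)
b=ctrl.grab_frame("wrist")[:,:,::-1];cv2.imwrite("pics/w6.png",b);s=ctrl.grab_frame("side")[:,:,::-1];cv2.imwrite("pics/s6.png",s)
s0=cv2.imread("pics/side0.png")
c=lambda s:cv2.resize(s[240:385,225:395],None,fx=2.3,fy=2.3,interpolation=cv2.INTER_CUBIC)
cv2.imwrite("pics/c3.png",np.vstack([np.hstack([c(s0),c(s)]),cv2.resize(b[100:360],(782,318))])[:600])
```

```text
[-9.534  1.233  1.223] [ 0.308  1.755 -0.033] [[-0.009 -0.985  0.174  0.65 ]
 [ 0.     0.174  0.985  0.14 ]
 [-1.     0.009 -0.001  0.03 ]
 [ 0.     0.     0.     1.   ]]
```

View pics/c3.png

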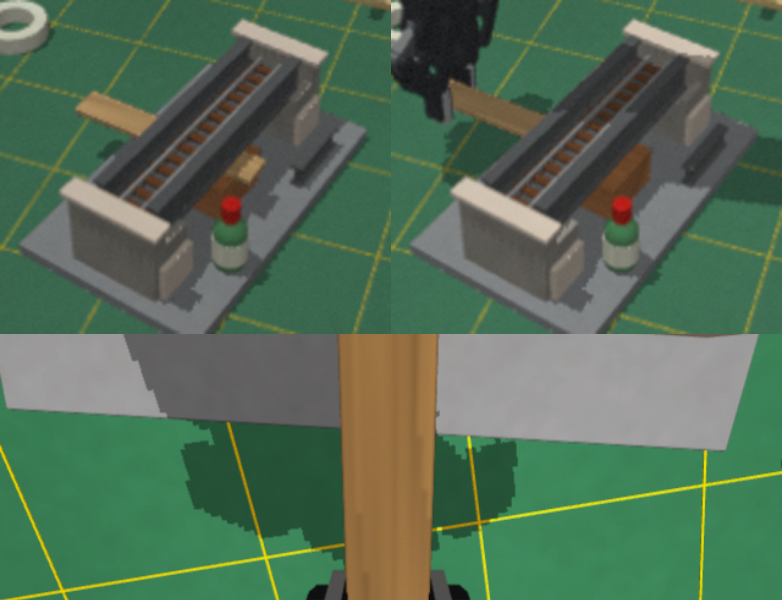

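The bridge looks unmoved in the side view and the strip is straight in the grip. The arm sags as it pulls, which jams the strip, so I'm raising slightly as before.

Call:
{"method": "apply_moves", "body": {
  "targets": [
    [0,0,0.015,0,1],
    [0,0,0.015,0,1],
    [0,0,0.01,0,1]
  ]
}}

```text
t: 9.75
ee_pos: [0.6533, 0.1398, 0.0327]
eef_rot: [0.541, -0.454, 0.543, 0.455]
force: [-4.1, 1.0, -2.7]
width: 0.293
```

Call:
{"method": "apply_moves", "body": {
  "targets": [
    [0.04,-0.007,0,0,1],
    [0.04,-0.007,0,0,1],
    [0.04,-0.007,0,0,1],
    [0.04,-0.007,0,0,1],
    [0.04,-0.007,0,0,1],
    [0.04,-0.007,0,0,1]
  ]
}}

```text
t: 10.35
ee_pos: [0.6641, 0.1377, 0.0332]
eef_rot: [0.542, -0.454, 0.542, 0.454]
force: [-3.8, -0.1, -0.9]
width: 0.297
```

Call:
{"method": "apply_moves", "body": {
  "targets": [
    [0.04,-0.007,0,0,1],
    [0.04,-0.007,0,0,1],
    [0.04,-0.007,0,0,1],
    [0.04,-0.007,0,0,1]
  ]
}}

```text
t: 10.75
ee_pos: [0.6713, 0.1365, 0.0336]
eef_rot: [0.543, -0.454, 0.541, 0.454]
force: [-1.3, 0.5, -0.1]
width: 0.293
```

Call:
{"method": "apply_moves", "body": {
  "targets": [
    [0.04,-0.007,-0.01,0,1],
    [0.04,-0.007,-0.01,0,1],
    [0.04,-0.007,-0.01,0,1],
    [0.04,-0.007,0,0,1]
  ]
}}

```text
t: 11.15
ee_pos: [0.6773, 0.1355, 0.0322]
eef_rot: [0.542, -0.454, 0.542, 0.454]
force: [-0.3, -1.0, -0.4]
width: 0.296
```

Call:
{"method": "apply_moves", "body": {
  "targets": [
    [0.04,-0.007,0,0,1],
    [0.04,-0.007,0,0,1],
    [0.04,-0.007,0,0,1],
    [0.04,-0.007,0,0,1]
  ]
}}

```text
t: 11.55
ee_pos: [0.6834, 0.1344, 0.0321]
eef_rot: [0.542, -0.454, 0.542, 0.454]
force: [0.4, -0.3, -0.5]
width: 0.297
```

Call:
{"method": "apply_moves", "body": {
  "targets": [
    [0.08,-0.014,0,0,1],
    [0.1,-0.017,0,0,1],
    [0.1,-0.017,0,0,1],
    [0.15,-0.026,0,0,1],
    [0.15,-0.026,0,0,1],
    [0.15,-0.026,0,0,1],
    [0,0,0,0,1]
  ]
}}

```text
t: 12.25
ee_pos: [0.7133, 0.1289, 0.032]
eef_rot: [0.542, -0.454, 0.542, 0.454]
force: [0.6, 0.3, 0.4]
width: 0.292
```

Run:
```python
from h import *
np.set_printoptions(precision=3,suppress=True)
T=tool();np.save("T7.npy",T);o=ctrl.get_obs();print(o["t"],o["force"],T)
b=ctrl.grab_frame("wrist")[:,:,::-1];cv2.imwrite("pics/w7.png",b);s=ctrl.grab_frame("side")[:,:,::-1];cv2.imwrite("pics/s7.png",s)
s0=cv2.imread("pics/side0.png")
c=lambda s:cv2.resize(s[240:385,205:395],None,fx=2.1,fy=2.1,interpolation=cv2.INTER_CUBIC)
cv2.imwrite("pics/c4.png",np.vstack([np.hstack([c(s0),c(s)]),cv2.resize(b[:330],(798,410))[:295]]))
```

```text
12.25 [0.604 0.32  0.407] [[ 0.001 -0.984  0.176  0.713]
 [-0.     0.176  0.984  0.129]
 [-1.    -0.001  0.     0.032]
 [ 0.     0.     0.     1.   ]]
```

View pics/c4.png

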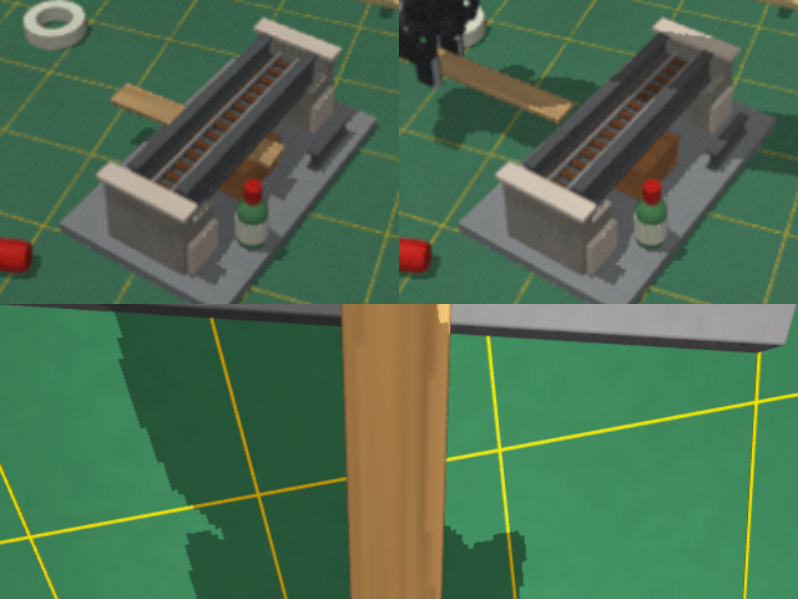

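The strip is completely out. The bridge looks unchanged in the side view and stands on its abutments. Now I'll lift, carry and turn by −82°.

Call:
{"method": "apply_moves", "body": {
  "targets": [
    [0,0,0.3,0,1],
    [0,0,0.6,0,1],
    [0,0,0.7,0,1],
    [0,0,0.4,0,1],
    [-0.15,-0.33,0,-0.5,1],
    [-0.3,-0.67,0,-0.9,1],
    [-0.3,-0.67,0,-0.9,1],
    [-0.3,-0.67,0,-0.9,1]
  ]
}}

```text
t: 13.15
ee_pos: [0.668, 0.0336, 0.1107]
eef_rot: [0.61, -0.355, 0.612, 0.356]
force: [0.7, -0.6, 0.1]
width: 0.294
```

Call:
{"method": "apply_moves", "body": {
  "targets": [
    [-0.3,-0.67,0,-0.9,1],
    [-0.3,-0.67,0,-0.9,1],
    [-0.3,-0.67,0,-0.9,1],
    [-0.3,-0.67,0,-0.9,1],
    [-0.3,-0.67,0,-0.9,1],
    [-0.3,-0.67,0,-0.9,1],
    [-0.3,-0.67,0,-0.9,1],
    [-0.3,-0.67,0,-0.9,1]
  ]
}}

```text
t: 13.95
ee_pos: [0.5716, -0.1802, 0.1109]
eef_rot: [0.698, -0.105, 0.7, 0.105]
force: [0.9, -0.3, -0.5]
width: 0.292
```

Call:
{"method": "apply_moves", "body": {
  "targets": [
    [-0.3,-0.67,0,-0.9,1],
    [-0.3,-0.67,0,-0.9,1],
    [-0.2,-0.3,0,-0.9,1],
    [0,0,0,-0.57,1],
    [0,0,0,0,1],
    [0,0,0,0,1]
  ]
}}

```text
t: 14.55
ee_pos: [0.5419, -0.2443, 0.1117]
eef_rot: [0.707, 0.013, 0.707, -0.013]
force: [0.2, 0.5, -0.2]
width: 0.292
```

Run:
```python
from h import *
np.set_printoptions(precision=4,suppress=True)
T=tool();np.save("T8.npy",T);o=ctrl.get_obs();print(o["t"],o["force"],o["width"],T,"jaw",np.degrees(np.arctan2(T[1,2],T[0,2])))
b=ctrl.grab_frame("wrist")[:,:,::-1];cv2.imwrite("pics/w8.png",b)
print(proj("wrist",[(.5453+.045,-.1865,.071),(.5453-.045,-.1835,.071)],T))
```

```text
14.55 [ 0.1726  0.5033 -0.2009] 0.29243358097213246 [[-0.0004  0.037   0.9993  0.5419]
 [ 0.0003  0.9993 -0.037  -0.2443]
 [-1.      0.0003 -0.0004  0.1117]
 [ 0.      0.      0.      1.    ]] jaw -2.118629766482751
[[411.8371 164.0123]
 [229.7816 164.523 ]]
```

View pics/w8.png

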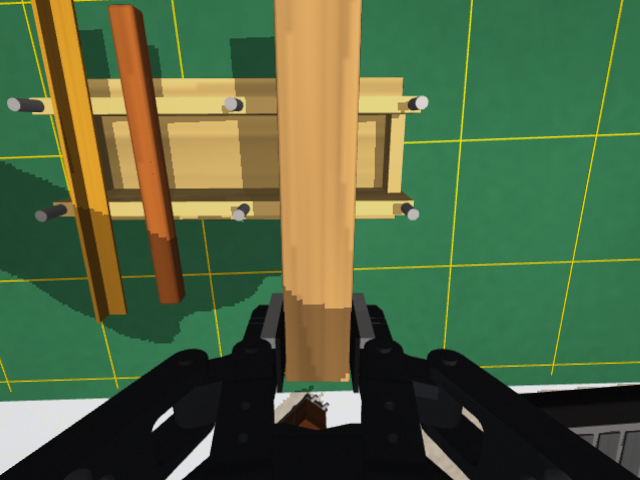

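The pins show at (231,104), (421,102), (243,210) and (412,214), the strip lies between them, and its end is at row 380. Working out the offsets.

Run:
```python
from h import *
np.set_printoptions(precision=4,suppress=True)
T=np.load("T8.npy");im=cv2.imread("pics/w8.png")
p=plane("wrist",[(231,104),(421,102),(243,210),(412,214)],.071,T);print(p,p.mean(0))
for i,j in((0,1),(2,3)):print(np.degrees(np.arctan2(*(p[j]-p[i])[[1,0]])))
for i,j in((0,2),(1,3)):print(np.degrees(np.arctan2(*(p[i]-p[j])[[1,0]])),np.linalg.norm(p[i]-p[j]))
h=cv2.cvtColor(im,cv2.COLOR_BGR2HSV);m=cv2.inRange(h,(5,50,60),(24,255,255))
L=[];Rr=[]
g=cv2.Sobel(cv2.GaussianBlur(im[:,:,0].astype(np.float32),(3,3),0),cv2.CV_32F,1,0)
for y in list(range(5,75))+list(range(225,265)):
    xs=[x for x in range(260,380) if m[y,x]]; L.append((xs[0]-.5,y));Rr.append((xs[-1]+.5,y))
L,Rr=np.array(L),np.array(Rr)
fl,fr=[np.polyfit(P[:,1],P[:,0],1) for P in(L,Rr)]
print(np.std(np.polyval(fl,L[:,1])-L[:,0]),np.std(np.polyval(fr,Rr[:,1])-Rr[:,0]))
for z in(.133,.135,.137):
    P=plane("wrist",[(np.polyval(f,y),y) for f in(fl,fr) for y in(10,381)],z,T)
    print(z,P[:,:2].ravel(),"heads",[np.degrees(np.arctan2(*(P[i+1]-P[i])[[1,0]])) for i in(0,2)],"w",np.linalg.norm(P[0]-P[2]),np.linalg.norm(P[1]-P[3]))
    mid=(P[1]+P[3])/2;d=(P[0]+P[2])/2-mid;d/=np.linalg.norm(d);print("end",mid,"centre",mid+.08*d)
```

```text
[[ 0.5039 -0.1556  0.071 ]
 [ 0.5934 -0.1579  0.071 ]
 [ 0.5046 -0.2067  0.071 ]
 [ 0.5915 -0.2119  0.071 ]] [ 0.5483 -0.183   0.071 ]
-1.4989254550379278
-3.4597314140509146
90.71670019742564 0.05110540811196578
87.999616923582 0.054048081366412155
0.29530711792732867 0.30628045028671763
0.133 [ 0.5326 -0.1341  0.5278 -0.263   0.5581 -0.135   0.5533 -0.2639] heads [np.float64(-92.12567748929924), np.float64(-92.10536837838293)] w 0.02547541263960985 0.02552112588601582
end [ 0.5406 -0.2634  0.133 ] centre [ 0.5435 -0.1835  0.133 ]
0.135 [ 0.5328 -0.1346  0.5281 -0.2614  0.5578 -0.1355  0.5532 -0.2623] heads [np.float64(-92.12567748929924), np.float64(-92.1053683783829)] w 0.025055798794659745 0.02510075908324873
end [ 0.5406 -0.2618  0.135 ] centre [ 0.5436 -0.1819  0.135 ]
0.137 [ 0.533  -0.1351  0.5284 -0.2598  0.5576 -0.136   0.553  -0.2607] heads [np.float64(-92.12567748929925), np.float64(-92.10536837838293)] w 0.02463618494970975 0.024680392280481647
end [ 0.5407 -0.2602  0.137 ] centre [ 0.5436 -0.1803  0.137 ]
```

Strip: level, heading −92.1°, against a rack yaw of about −2°. The strip's centre needs about +4 mm x and +1.5 mm y. Now I'll lower it to a few mm above the bars.

Call:
{"method": "apply_moves", "body": {
  "targets": [
    [0.1,0.04,-0.2,0,1],
    [0,0,-0.4,0,1],
    [0,0,-0.4,0,1],
    [0,0,-0.3,0,1],
    [0,0,-0.2,0,1],
    [0,0,-0.1,0,1],
    [0,0,0,0,1],
    [0,0,0,0,1]
  ]
}}

```text
t: 15.4
ee_pos: [0.5465, -0.2429, 0.0483]
eef_rot: [0.707, 0.013, 0.707, -0.013]
force: [-0.1, -0.6, -0.4]
width: 0.294
```

Run:
```python
from h import *
np.set_printoptions(precision=4,suppress=True)
T=tool();np.save("T9.npy",T);o=ctrl.get_obs();print(o["t"],o["force"],T[:3,3],"jaw",np.degrees(np.arctan2(T[1,2],T[0,2])))
b=ctrl.grab_frame("wrist")[:,:,::-1];cv2.imwrite("pics/w9.png",b);s=ctrl.grab_frame("side")[:,:,::-1]
cv2.imwrite("pics/c5.png",np.vstack([cv2.resize(b[:400],(480,300)),cv2.resize(s[180:260,310:438],(480,300),interpolation=cv2.INTER_CUBIC)]))
```

```text
15.4 [-0.13   -0.5863 -0.3984] [ 0.5465 -0.2429  0.0483] jaw -2.1218546177690687
```

View pics/c5.png

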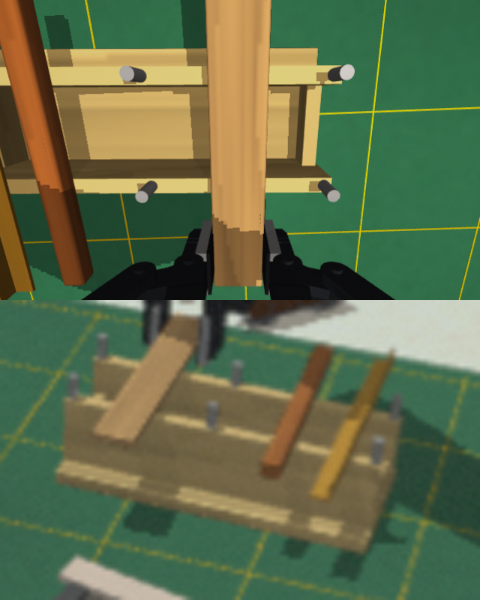

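Wrist view: strip mid-line at 239 between pins at 127 and 347 (middle 237). It is well centred and a few mm above the bars. Touching down in small steps.

Call:
{"method": "apply_moves", "body": {
  "targets": [
    [0,0,-0.05,0,1],
    [0,0,-0.05,0,1],
    [0,0,0,0,1],
    [0,0,0,0,1]
  ]
}}

```text
t: 15.9
ee_pos: [0.5462, -0.2425, 0.044]
eef_rot: [0.707, 0.013, 0.707, -0.013]
force: [0.8, -0.2, -0.2]
width: 0.292
```

Call:
{"method": "apply_moves", "body": {
  "targets": [
    [0,0,-0.02,0,1],
    [0,0,-0.02,0,1],
    [0,0,0,0,1]
  ]
}}

```text
t: 16.2
ee_pos: [0.5461, -0.2425, 0.0422]
eef_rot: [0.707, 0.013, 0.707, -0.013]
force: [-0.5, 0.1, -0.1]
width: 0.296
```

Run:
```python
from h import *
np.set_printoptions(precision=4,suppress=True)
T=tool();o=ctrl.get_obs();print(o["t"],o["force"],o["ft_torque"],T[:3,3],T[:3,0])
```

```text
16.2 [-0.5061  0.1351 -0.0504] [-0.0091  0.0024  0.0458] [ 0.5461 -0.2425  0.0422] [-0.0002  0.0001 -1.    ]
```

Call:
{"method": "apply_moves", "body": {
  "targets": [
    [0,0,-0.015,0,1],
    [0,0,0,0,1],
    [0,0,0,0,1]
  ]
}}

```text
t: 16.5
ee_pos: [0.5462, -0.2426, 0.0417]
eef_rot: [0.707, 0.013, 0.707, -0.013]
force: [-0.6, 0.5, -0.8]
width: 0.296
```

Call:
{"method": "apply_moves", "body": {
  "targets": [
    [0,0,-0.01,0,1],
    [0,0,0,0,1],
    [0,0,0,0,1]
  ]
}}

```text
t: 16.8
ee_pos: [0.5462, -0.2426, 0.0414]
eef_rot: [0.707, 0.013, 0.707, -0.013]
force: [1.4, -0.0, -0.3]
width: 0.291
```

Call:
{"method": "apply_moves", "body": {
  "targets": [
    [0,0,-0.01,0,1],
    [0,0,0,0,1],
    [0,0,0,0,1]
  ]
}}

```text
t: 17.1
ee_pos: [0.5462, -0.2426, 0.041]
eef_rot: [0.707, 0.013, 0.707, -0.013]
force: [0.2, -0.3, -0.1]
width: 0.291
```

Call:
{"method": "apply_moves", "body": {
  "targets": [
    [0,0,-0.012,0,1],
    [0,0,0,0,1],
    [0,0,0,0,1]
  ]
}}

```text
t: 17.4
ee_pos: [0.5462, -0.2426, 0.0407]
eef_rot: [0.707, 0.013, 0.707, -0.013]
force: [-1.0, 0.1, 1.5]
width: 0.294
```

Call:
{"method": "apply_moves", "body": {
  "targets": [
    [0,0,-0.012,0,1],
    [0,0,0,0,1],
    [0,0,0,0,1]
  ]
}}

```text
t: 17.7
ee_pos: [0.5463, -0.2427, 0.0403]
eef_rot: [0.707, 0.013, 0.707, -0.013]
force: [-0.9, 0.6, 6.0]
width: 0.29
```

Call:
{"method": "apply_moves", "body": {
  "targets": [
    [0,0,-0.012,0,1],
    [0,0,0,0,1],
    [0,0,0,0,1]
  ]
}}

```text
t: 18.0
ee_pos: [0.5463, -0.2426, 0.0401]
eef_rot: [0.707, 0.013, 0.707, -0.013]
force: [-1.6, 0.4, 7.7]
width: 0.291
```

Contact is at TCP z ≈ 0.0407, as predicted. I'll unload it, then open gently.

Call:
{"method": "apply_moves", "body": {
  "targets": [
    [0,0,0.02,0,1],
    [0,0,0,0,1],
    [0,0,0,0,1]
  ],
  "grip_force": 20
}}

```text
t: 18.3
ee_pos: [0.5463, -0.2426, 0.0404]
eef_rot: [0.707, 0.013, 0.707, -0.013]
force: [-0.7, 0.6, 4.0]
width: 0.293
```

Call:
{"method": "apply_moves", "body": {
  "targets": [
    [0,0,0,0,0.38],
    [0,0,0,0,0.34],
    [0,0,0,0,0.3],
    [0,0,0,0,0.2],
    [0,0,0,0,0.1],
    [0,0,0,0,0.0],
    [0,0,0,0,0.0],
    [0,0,0,0,0.0]
  ]
}}

```text
t: 19.1
ee_pos: [0.5462, -0.2426, 0.0403]
eef_rot: [0.707, 0.013, 0.707, -0.013]
force: [0.0, -0.4, 0.1]
width: 0.501
```

Run:
```python
from h import *
b=ctrl.grab_frame("wrist")[:,:,::-1];cv2.imwrite("pics/w10.png",b);s=ctrl.grab_frame("side")[:,:,::-1]
cv2.imwrite("pics/c6.png",np.vstack([cv2.resize(b[:400],(480,300)),cv2.resize(s[180:260,310:438],(480,300),interpolation=cv2.INTER_CUBIC)]))
```

```text
(no output)
```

View pics/c6.png

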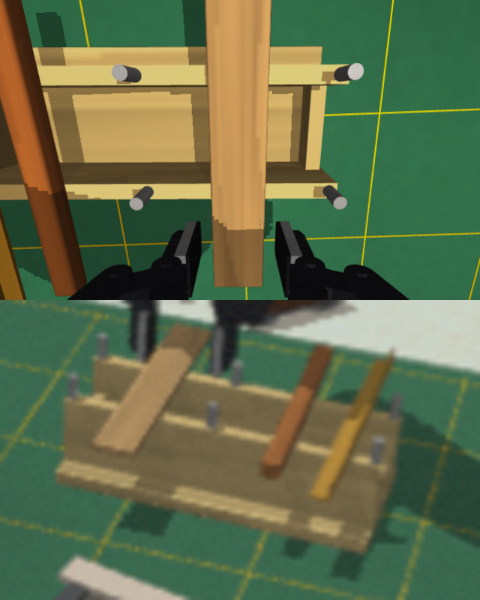

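The strip lies on both bars, released, with the fingers clear on both sides. I'll go up and away to check.

Call:
{"method": "apply_moves", "body": {
  "targets": [
    [0,0,0.2,0,0],
    [0,0,0.6,0,0],
    [0,0,1,0,0],
    [0,0,1,0,0],
    [0,0,0.7,0,0],
    [0,-0.9,0.3,0,0],
    [0,-0.9,0,0,0],
    [0,-0.9,0,0,0]
  ]
}}

```text
t: 20.0
ee_pos: [0.5466, -0.3516, 0.194]
eef_rot: [0.708, 0.012, 0.706, -0.013]
force: [0.1, -0.0, -0.2]
width: 0.502
```

Call:
{"method": "apply_moves", "body": {
  "targets": [
    [-0.3,-0.9,0,0,0],
    [-0.3,-0.9,0,0,0],
    [-0.3,-0.9,0,0,0],
    [-0.3,-0.9,0,0,0],
    [0,0,0,0,0],
    [0,0,0,0,0]
  ]
}}

```text
t: 20.6
ee_pos: [0.4972, -0.4956, 0.1927]
eef_rot: [0.707, 0.014, 0.707, -0.014]
force: [0.6, 0.0, -0.5]
width: 0.495
```

Run:
```python
from h import *
o=ctrl.get_obs();print(o["t"],o["ee_pos"],o["force"])
t=ctrl.grab_frame("top")[:,:,::-1];s=ctrl.grab_frame("side")[:,:,::-1];cv2.imwrite("pics/t9.png",t);cv2.imwrite("pics/s9.png",s)
t0=cv2.imread("pics/top0.png");s0=cv2.imread("pics/side0.png")
r=lambda a,x0,x1,y0,y1,f:cv2.resize(a[y0:y1,x0:x1],None,fx=f,fy=f,interpolation=cv2.INTER_CUBIC)
A=np.hstack([r(x,190,322,212,314,3) for x in(t0,t)])
B=np.hstack([r(t,362,462,212,324,2.5),r(s,232,390,250,362,2.5)]);B=B[:290]
B=cv2.copyMakeBorder(B,0,0,0,max(0,A.shape[1]-B.shape[1]),cv2.BORDER_CONSTANT)[:,:A.shape[1]]
cv2.imwrite("pics/c7.png",np.vstack([A,B]))
```

```text
20.6 [ 0.49718375 -0.49557854  0.1926799 ] [ 0.59000073  0.04846541 -0.50666221]
```

View pics/c7.png

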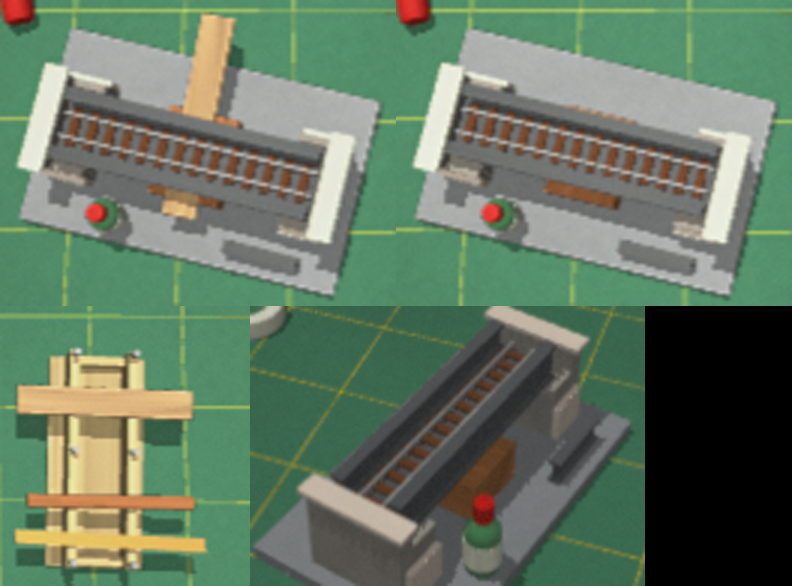

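Run:
```python
from h import *
t0,t9=[cv2.cvtColor(cv2.imread(f),cv2.COLOR_BGR2GRAY) for f in("pics/top0.png","pics/t9.png")]
def ecc(nm,poly,a=t0,b=t9):
    m=np.zeros_like(a);cv2.fillPoly(m,[np.array(poly,int)],255);W=np.eye(2,3,dtype=np.float32)
    r,W=cv2.findTransformECC(a,b,W,cv2.MOTION_EUCLIDEAN,(3,200,1e-6),m,3)
    c=np.mean(poly,0);print(nm,r,"shift px",W@np.r_[c,1]-c,"rot deg",np.degrees(np.arctan2(W[1,0],W[0,0])))
f=lambda l:np.array(l)/3+[190,212]
ecc("bridge",f([(66,86),(322,146),(305,215),(55,160)]))
ecc("left abut",f([(45,60),(72,68),(40,172),(15,168)]))
ecc("right abut",f([(325,128),(358,134),(332,245),(305,238)]))
ecc("board far edge R",f([(250,60),(390,90),(380,130),(330,110)]))
# heading and centre of strip in rack
im=cv2.imread("pics/t9.png");h=cv2.cvtColor(im,cv2.COLOR_BGR2HSV);m=cv2.inRange(h,(8,50,90),(22,150,255));m[:243]=0;m[:,:364]=0;m[257:]=0;m[:,445:]=0
n,l,s,c=cv2.connectedComponentsWithStats(m);k=1+s[1:,4].argmax();print(s[k])
L=(l==k);xs=[x for x in range(640) if L[:,x].sum()>6];ends=np.array([(x,np.where(L[:,x])[0].mean()) for x in (xs[0]+4,xs[-1]-4)])
P=plane("top",ends,.061);d=P[0]-P[1];print("heading(y)",np.degrees(np.arctan2(d[1],d[0])));E=plane("top",[(xs[0]-.5,ends[0,1]),(xs[-1]+.5,ends[1,1])],.061);print(E,E.mean(0),np.linalg.norm(E[0]-E[1]))
```

```text
Traceback (most recent call last):
cv2.error: OpenCV(4.12.0) /io/opencv/modules/video/src/ecc.cpp:589: error: (-7:Iterations do not converge) The algorithm stopped before its convergence. The correlation is going to be minimized. Images may be uncorrelated or non-overlapped in function 'findTransformECC'
```

Run:
```python
from h import *
def shiftp(nm,x0,x1,y0,y1,A="pics/top0.png",B="pics/t9.png",k=6):
    a,b=[cv2.resize(cv2.imread(f)[y0-5:y1+5,x0-5:x1+5],None,fx=k,fy=k,interpolation=cv2.INTER_CUBIC) for f in(A,B)]
    r=cv2.matchTemplate(b,a[5*k:-5*k,5*k:-5*k],cv2.TM_CCOEFF_NORMED);_,v,_,p=cv2.minMaxLoc(r);print(nm,"px",(np.array(p)-5*k)/k,round(v,3))
shiftp("deck L",212,236,242,268);shiftp("deck M",238,262,250,272);shiftp("deck R",270,292,260,282)
shiftp("abut L",194,214,230,272);shiftp("abut R",294,310,252,296);shiftp("board R edge",300,320,240,262)
shiftp("glue",214,232,274,290);shiftp("offcut",262,292,288,304)
S=("pics/side0.png","pics/s9.png")
shiftp("side deck",290,320,290,315,*S);shiftp("side deck far",325,345,268,285,*S);shiftp("side abut",252,300,318,345,*S);shiftp("side abut far",328,366,248,272,*S)
im=cv2.imread("pics/t9.png");h=cv2.cvtColor(im,cv2.COLOR_BGR2HSV)
print(h[251,372],h[252,400],h[253,436],h[244,384])
m=cv2.inRange(h,(8,40,90),(25,255,255));m[:240]=0;m[:,:364]=0;m[264:]=0;m[:,448:]=0
xs=[x for x in range(366,446) if 6<m[:,x].sum()/255];C=[(x,np.where(m[:,x])[0].mean()) for x in xs if x<378 or x>424]
f=np.polyfit(*zip(*C),1);E=plane("top",[(x,np.polyval(f,x)) for x in(xs[0]-.5,xs[-1]+.5)],.061)
d=E[0]-E[1];print(E,E.mean(0),np.linalg.norm(d),np.degrees(np.arctan2(d[1],d[0])))
```

```text
deck L px [ 0.5        -1.16666667] 0.929
deck M px [ 0.66666667 -1.16666667] 0.915
deck R px [ 0.5        -1.16666667] 0.932
abut L px [ 0.         -0.16666667] 0.985
abut R px [ 0.         -0.16666667] 0.994
board R edge px [0. 0.] 0.999
glue px [0. 0.] 0.985
offcut px [ 0.         -0.16666667] 0.896
side deck px [-1.5        -0.66666667] 0.947
side deck far px [-1.33333333 -0.66666667] 0.985
side abut px [-0.66666667 -0.33333333] 0.981
side abut far px [-0.83333333 -0.33333333] 0.988
[ 18 108 226] [ 17 110 224] [ 17 113 204] [ 22  75 230]
[[ 0.55048192 -0.10490374  0.061     ]
 [ 0.5452801  -0.26442706  0.061     ]] [ 0.54788101 -0.1846654   0.061     ] 0.1596081023084716 88.13233321587263
```

The strip on the rack measures well: centre (0.548, −0.185) against the bay's (0.545–0.548, −0.184), heading 88.1° against 88°. The deck, though, has shifted about 1.1 px relative to its abutments. That is about 2.5 mm toward +x, right up to the kerb, so the pull dragged it. I'll mend this by nudging it back gently with the fingers at mid-span.

Call:
{"method": "apply_moves", "body": {
  "targets": [
    [0.13,1,0,0.82,0],
    [0.13,1,0,0.82,0],
    [0.13,1,0,0.82,0],
    [0.13,1,0,0.82,0],
    [0.13,1,0,0.82,0],
    [0.13,1,0,0.82,0],
    [0.13,1,0,0.82,0],
    [0.13,1,0,0.82,0]
  ]
}}

```text
t: 21.5
ee_pos: [0.5402, -0.1708, 0.1928]
eef_rot: [0.67, -0.228, 0.669, 0.228]
force: [0.0, -0.7, 0.6]
width: 0.502
```

Call:
{"method": "apply_moves", "body": {
  "targets": [
    [0.13,1,0,0.82,0],
    [0.13,1,0,0.82,0],
    [0.13,1,0,0.82,0],
    [0.13,1,0,0.82,0],
    [0.13,1,0,0.82,0],
    [0.13,1,0,0.82,0],
    [0.13,1,0,0.82,0],
    [0.13,1,0,0.82,0]
  ]
}}

```text
t: 22.3
ee_pos: [0.5806, 0.1491, 0.1928]
eef_rot: [0.554, -0.44, 0.553, 0.44]
force: [-0.0, -0.0, -0.8]
width: 0.5
```

Call:
{"method": "apply_moves", "body": {
  "targets": [
    [0,0,0,0,0],
    [0,0,0,0,0]
  ]
}}

```text
t: 22.5
ee_pos: [0.5805, 0.1482, 0.1924]
eef_rot: [0.554, -0.439, 0.554, 0.44]
force: [-0.9, -0.9, 0.2]
width: 0.501
```

Run:
```python
from h import *
np.set_printoptions(precision=4,suppress=True)
T=tool();np.save("T11.npy",T);o=ctrl.get_obs();print(o["t"],o["force"],o["width"],T[:3,3],"jaw",np.degrees(np.arctan2(T[1,2],T[0,2])))
b=ctrl.grab_frame("wrist")[:,:,::-1];cv2.imwrite("pics/w11.png",b)
```

```text
22.5 [-0.8713 -0.9403  0.1663] 0.5012108582318955 [0.5805 0.1482 0.1924] jaw 76.88481242168486
```

No more views are available, so I'll measure by code. I compare the deck's +x top edge along its length in the wrist pictures before (w1) and now (w11), with the abutments as reference.

```bash
cat > edge.py <<'E'
from h import *
np.set_printoptions(precision=2,suppress=True)
th=np.radians(-13.0);ex=np.array([np.cos(th),np.sin(th)]);ey=np.array([-ex[1],ex[0]]);c0=np.array([.5156,.1584])
def W(xb,yb,z):return np.r_[c0+xb*ex+yb*ey,z]
def prof(im,T,yb,z,xs,n="wrist"):
    px=proj(n,[W(x,yb,z) for x in xs],T).astype(np.float32)
    g=cv2.GaussianBlur(cv2.cvtColor(im,cv2.COLOR_BGR2GRAY),(3,3),0)
    return cv2.remap(g,px[:,0].reshape(1,-1),px[:,1].reshape(1,-1),cv2.INTER_LINEAR)[0].astype(float)
def deck(f,T,z=.084):
    # rows of profiles; sleepers/rails pattern across x gives the deck's x by correlation
    xs=np.arange(-.045,.045,.00025);ys=[y for y in np.arange(-.07,.071,.004)]
    return xs,ys,np.array([prof(cv2.imread(f),T,y,z,xs) for y in ys])
E
python3 - <<'E'
from edge import *
T1,T11=np.load("T1.npy"),np.load("T11.npy")
for f,T in(("pics/w1.png",T1),("pics/w11.png",T11)):
    print(f)
    for y in(-.06,-.03,.03,.06):
        xs=np.arange(.015,.05,.001);print(y,prof(cv2.imread(f),T,y,.084,xs).astype(int))
    # board far edge z=.012 at xb=.08 as a fixed reference
    for y in(-.09,.1):
        xs=np.arange(.068,.092,.001);print("board edge",y,prof(cv2.imread(f),T,y,.012,xs).astype(int))
E
```

```text
pics/w1.png
-0.06 [ 60  61  60  62  63  61  62  61  61  62  61  59  50  48  48  48  55  70
  74  74  84 103 130 147 160 161 160 160 161 161 162 162 162 161 162]
-0.03 [ 61  62  59  63  64  63  64  64  63  63  63  66  90 102 102 101 101 100
  99 100 100 101 101 101 101 102 102 102 101 101 101 101 101 100 102]
0.03 [ 60  60  82 108 111 112 111 111 112 111 111 110 106 101 101 101 102 101
 101 102 103 137 166 166 166 166 166 166 166 165 165 165 165 166 167]
0.06 [ 59  58  73 101 106 107 106 106 107 108 108 108  95  78  76  85 111 143
 152 166 170 169 168 169 169 169 169 169 169 170 171 172 172 172 172]
board edge -0.09 [163 163 164 165 166 166 166 166 166 165 151 121 109 110 109 108 107 106
 107 107 108 109 109 109]
board edge 0.1 [172 172 172 172 172 172 172 173 174 174 174 160 129 111 110 111 111 111
 112 112 113 113 113 113]
pics/w11.png
-0.06 [ 58  58  60  58  55  56  59  60  60  60  60  60  61  60  68  85 118 152
 164 163 162 162 161 161 161 162 162 162 162 162 163 163 164 165 165]
-0.03 [ 53  58  61  63  58  57  60  61  61  61  62  62  62  62  76 123 157 162
 163 163 165 165 166 166 165 165 165 164 164 164 164 164 163 164 165]
0.03 [ 60  59  59  60  57  52  56  59  60  59  59  60  60  60  62 105 160 169
 167 167 167 166 167 167 168 167 167 167 167 167 169 170 170 170 170]
0.06 [ 52  57  57  58  59  71  98 111 112 112 112 112 112 113 114 131 159 169
 170 169 169 169 171 172 173 174 174 174 175 175 175 174 174 174 175]
board edge -0.09 [162 163 164 165 166 166 166 166 166 164 149 122 107 107 108 107 107 106
 107 108 108 108 109 109]
board edge 0.1 [176 176 176 176 175 176 176 177 177 178 176 164 139 118 111 111 112 112
 112 113 113 113 113 113]
```

The deck's edge moved from x_b = 27 mm to 30.2 mm, the same at all stations (no yaw), while the board edge reads the same. So it needs −3 mm along the bridge's x. Going down beside mid-span and creeping up to contact.

Call:
{"method": "apply_moves", "body": {
  "targets": [
    [-0.026,-0.115,-0.5,0,0],
    [0,0,-1,0,0],
    [0,0,-1,0,0],
    [0,0,-0.5,0,0],
    [0,0,-0.35,0,0],
    [-0.2,0.046,0,0,0],
    [-0.2,0.046,0,0,0],
    [0,0,0,0,0]
  ]
}}

```text
t: 23.35
ee_pos: [0.5636, 0.1452, 0.0597]
eef_rot: [0.555, -0.438, 0.554, 0.439]
force: [-0.1, 0.0, 0.3]
width: 0.499
```

Call:
{"method": "apply_moves", "body": {
  "targets": [
    [-0.024,0.0055,0,0,0],
    [-0.024,0.0055,0,0,0],
    [-0.024,0.0055,0,0,0],
    [0,0,0,0,0]
  ]
}}

```text
t: 23.75
ee_pos: [0.5616, 0.1452, 0.0586]
eef_rot: [0.555, -0.438, 0.555, 0.438]
force: [-0.0, -0.2, 0.4]
width: 0.5
```

Call:
{"method": "apply_moves", "body": {
  "targets": [
    [-0.024,0.0055,0,0,0],
    [-0.024,0.0055,0,0,0],
    [-0.024,0.0055,0,0,0],
    [-0.024,0.0055,0,0,0],
    [0,0,0,0,0]
  ]
}}

```text
t: 24.25
ee_pos: [0.5575, 0.1461, 0.0583]
eef_rot: [0.555, -0.438, 0.555, 0.438]
force: [0.2, -0.5, -0.6]
width: 0.501
```

Call:
{"method": "apply_moves", "body": {
  "targets": [
    [-0.024,0.0055,0,0,0],
    [-0.024,0.0055,0,0,0],
    [0,0,0,0,0]
  ]
}}

```text
t: 24.55
ee_pos: [0.5556, 0.1466, 0.0583]
eef_rot: [0.555, -0.438, 0.555, 0.438]
force: [0.3, 0.8, -0.2]
width: 0.499
```

Call:
{"method": "apply_moves", "body": {
  "targets": [
    [-0.024,0.0055,0,0,0],
    [0,0,0,0,0],
    [0,0,0,0,0]
  ]
}}

```text
t: 24.85
ee_pos: [0.5555, 0.1465, 0.0585]
eef_rot: [0.555, -0.439, 0.555, 0.438]
force: [2.7, 0.1, -1.2]
width: 0.5
```

Call:
{"method": "apply_moves", "body": {
  "targets": [
    [-0.024,0.0055,0,0,0],
    [0,0,0,0,0],
    [0,0,0,0,0]
  ]
}}

```text
t: 25.15
ee_pos: [0.5543, 0.1468, 0.0585]
eef_rot: [0.555, -0.438, 0.555, 0.438]
force: [3.3, -0.4, -0.2]
width: 0.504
```

Call:
{"method": "apply_moves", "body": {
  "targets": [
    [-0.024,0.0055,0,0,0],
    [0,0,0,0,0]
  ]
}}

```text
t: 25.35
ee_pos: [0.5529, 0.1471, 0.0584]
eef_rot: [0.555, -0.438, 0.555, 0.438]
force: [4.1, -0.8, -1.0]
width: 0.5
```

Run:
```python
from edge import *
T=tool();np.save("T12.npy",T);o=ctrl.get_obs();print(o["t"],o["force"],T[:3,3]*1e3)
b=ctrl.grab_frame("wrist")[:,:,::-1];cv2.imwrite("pics/w12.png",b)
xs=np.arange(.020,.036,.0005)
for y in(-.06,-.05,-.04,.03,.04,.05,.06):
    print(y,prof(b,T,y,.084,xs).astype(int))
```

```text
25.35 [ 4.12 -0.77 -1.  ] [552.91 147.12  58.42]
-0.06 [ 83  83  83  84  83  82  82  84  84  84  84  83  83 102 164 204 212 211
 210 210 209 210 211 212 213 211 195 163 143 140 140 139]
-0.05 [ 83  83  83  84  83  83  83  84  85  85  84  83  83 100 159 204 212 212
 213 212 212 213 214 213 213 211 198 169 149 145 145 145]
-0.04 [ 84  83  84  84  85  84  85  85  85  85  85  84  84  97 148 199 208 208
 209 210 211 212 212 211 211 210 200 174 153 146 138 122]
0.03 [83 83 82 82 82 83 83 83 83 82 83 83 82 81 79 68 46 30 25 28 33 32 26 24
 24 24 24 25 24 24 25 25]
0.04 [ 82  82  83  82  81  81  82  82  82  82  82  82  82  82  91 134 192 213
 216 217 218 219 219 219 219 219 218 206 179 159 154 154]
0.05 [ 82  82  81  81  81  81  82  82  81  81  82  82  82  82  89 129 186 211
 214 215 215 215 215 215 214 214 215 207 180 157 151 152]
0.06 [141 141 140 138 138 137 138 139 139 139 139 140 140 140 142 161 194 213
 214 214 214 214 214 216 217 217 218 212 184 157 149 149]
```

The edge is now at 27.0–27.6 mm, against 26.5–27.2 originally. One hair more, then back off and check from above.

Call:
{"method": "apply_moves", "body": {
  "targets": [
    [-0.01,0.0023,0,0,0],
    [0,0,0,0,0]
  ]
}}

```text
t: 25.6
ee_pos: [0.5526, 0.1472, 0.0584]
eef_rot: [0.555, -0.438, 0.555, 0.438]
force: [3.6, -1.0, -1.3]
width: 0.5
```

Call:
{"method": "apply_moves", "body": {
  "targets": [
    [0.1,-0.023,0,0,0],
    [0.2,-0.046,0,0,0],
    [0.3,-0.07,0,0,0],
    [0,0,0.5,0,0],
    [0,0,1,0,0],
    [0,0,1,0,0],
    [0,0,0.85,0,0],
    [-0.05,-0.05,0,0,0]
  ]
}}

```text
t: 26.4
ee_pos: [0.5783, 0.1404, 0.1978]
eef_rot: [0.558, -0.439, 0.551, 0.437]
force: [0.5, -0.1, -0.2]
width: 0.497
```

Run:
```python
from edge import *
ctrl.grab_frame("wrist");T=tool();o=ctrl.get_obs();print(o["t"],o["dq"].max(),T[:3,3]*1e3)
b=ctrl.grab_frame("wrist")[:,:,::-1];cv2.imwrite("pics/w13.png",b);np.save("T13.npy",T)
xs=np.arange(.020,.036,.0005)
for y in(-.06,-.05,-.04,.03,.04,.05,.06):
    print(y,prof(b,T,y,.084,xs).astype(int), prof(cv2.imread("pics/w1.png"),np.load("T1.npy"),y,.084,xs).astype(int)[8:20])
```

```text
26.45 0.060261289471406715 [576.16 139.45 194.97]
-0.06 [ 60  60  60  60  60  60  60  61  61  61  60  62  66  74  82  90  97 107
 122 138 151 158 161 162 162 162 162 162 162 162 162 162] [62 62 61 61 59 55 50 48 48 48 48 48]
-0.05 [ 60  60  61  61  60  60  60  61  61  61  60  67  83 108 134 150 159 162
 162 162 162 163 163 163 164 164 164 164 164 164 164 164] [ 63  62  62  62  67  81  95 102 103 103 103 103]
-0.04 [ 61  61  61  61  61  61  61  62  62  61  61  67  79 104 128 148 159 161
 161 161 162 163 163 163 163 163 163 163 163 163 162 162] [64 63 63 63 67 77 91 98 99 99 99 99]
0.03 [ 75  84  96 106 108 111 113 114 114 114 114 114 115 120 130 144 155 163
 165 167 167 168 168 168 168 168 168 168 167 167 167 167] [111 111 111 111 110 109 106 103 101 101 101 101]
0.04 [113 113 113 112 113 113 114 114 114 114 114 113 114 118 128 142 154 163
 165 166 166 165 165 165 165 164 164 164 163 163 164 165] [111 111 111 110 111 117 133 151 162 165 165 166]
0.05 [112 112 112 112 112 112 113 113 113 113 113 114 115 117 127 139 153 161
 165 166 166 166 166 167 167 168 168 169 169 169 169 169] [107  97  79  65  61  73 104 142 162 167 167 167]
0.06 [111 111 110 110 110 110 110 111 111 111 112 112 113 116 125 138 153 163
 168 170 170 171 171 171 171 171 171 171 171 170 170 170] [108 108 108 108 108 105  95  84  78  77  76  79]
```

Now within 0.0 mm (−y half) and 0.3 mm (+y half) of its original place. I'll move the arm aside and confirm with the top camera.

Call:
{"method": "apply_moves", "body": {
  "targets": [
    [-0.1,-1,0.3,0,0],
    [-0.1,-1,0,0,0],
    [-0.1,-1,0,0,0],
    [-0.1,-1,0,0,0],
    [-0.1,-1,0,0,0],
    [-0.1,-1,0,0,0],
    [-0.1,-1,0,0,0],
    [-0.1,-1,0,0,0]
  ]
}}

```text
t: 27.3
ee_pos: [0.5412, -0.1817, 0.2025]
eef_rot: [0.554, -0.437, 0.556, 0.439]
force: [0.6, -0.0, 0.4]
width: 0.501
```

Call:
{"method": "apply_moves", "body": {
  "targets": [
    [0,-1,0,0,0],
    [0,-1,0,0,0],
    [0,-1,0,0,0],
    [0,-1,0,0,0],
    [0,-1,0,0,0],
    [0,-1,0,0,0],
    [0,-1,0,0,0],
    [0,-1,0,0,0]
  ]
}}

```text
t: 28.1
ee_pos: [0.5416, -0.5013, 0.2016]
eef_rot: [0.555, -0.437, 0.555, 0.44]
force: [0.6, -0.4, 0.4]
width: 0.504
```

Run:
```python
from h import *
ctrl.grab_frame("top");o=ctrl.get_obs();print(o["t"],o["ee_pos"])
cv2.imwrite("pics/t14.png",ctrl.grab_frame("top")[:,:,::-1]);cv2.imwrite("pics/s14.png",ctrl.grab_frame("side")[:,:,::-1])
def sh(nm,x0,x1,y0,y1,A="pics/top0.png",B="pics/t14.png",k=6):
    a,b=[cv2.resize(cv2.imread(f)[y0-5:y1+5,x0-5:x1+5],None,fx=k,fy=k,interpolation=cv2.INTER_CUBIC) for f in(A,B)]
    r=cv2.matchTemplate(b,a[5*k:-5*k,5*k:-5*k],cv2.TM_CCOEFF_NORMED);_,v,_,p=cv2.minMaxLoc(r);print(nm,"px",np.round((np.array(p)-5*k)/k,2),round(v,3))
sh("deck L",212,236,242,268);sh("deck M",238,262,250,272);sh("deck R",270,292,260,282);sh("abut L",194,214,230,272);sh("abut R",294,310,252,296)
sh("glue",214,232,274,290);sh("offcut",262,292,288,304);sh("tape",298,328,154,184);sh("driver",182,204,160,222);sh("mug",108,160,238,284);sh("wagon",480,520,252,288)
sh("lath t9",370,440,286,296);sh("angle",366,446,298,314);sh("strip since release",366,446,238,262,"pics/t9.png")
S=("pics/side0.png","pics/s14.png");sh("side deck",290,320,290,315,*S);sh("side abut",252,300,318,345,*S);sh("side abut far",328,366,248,272,*S)
```

```text
28.15 [ 0.53833893 -0.50969214  0.20131728]
deck L px [0.17 0.  ] 0.98
deck M px [0.17 0.  ] 0.972
deck R px [0. 0.] 0.995
abut L px [0. 0.] 0.999
abut R px [0. 0.] 1.0
glue px [0. 0.] 0.999
offcut px [0. 0.] 0.997
tape px [0. 0.] 1.0
driver px [0. 0.] 0.999
mug px [0. 0.] 1.0
wagon px [0. 0.] 1.0
lath t9 px [0. 0.] 0.999
angle px [0. 0.] 1.0
strip since release px [0. 0.] 1.0
side deck px [0. 0.] 0.972
side abut px [0. 0.] 0.999
side abut far px [0. 0.] 0.999
```

The bridge is back in place and everything else is unmoved, so I'm handing in.

```bash
python3 -c "
from rig import ctrl
print(ctrl.job_done())"
```

```text
the job is handed in; nothing more can be done
None
```

The packing strip is out and lies across both bars of the rack's empty bay. The pull did shift the bridge, which the task said not to do; I pushed it back afterwards. I handed the job in at about 28 s.

- **Drawing the strip:** I gripped it by its far end and eased it out along its own axis, trimming the height to keep the vertical load small. The load still reached about 5 N a few times while gripping and pulling, and the pull peaked at about 9.5 N.
- **Bridge shift:** the check afterwards showed the strip had dragged the bridge 2.5–3 mm towards its +x kerb, without turning it. I nudged it back at mid-span with the fingertips, at about 4 N. In the last check it is within about 0.3 mm of its starting place: 0 to 0.17 px in the top view, 0 px in the side view, and 0 to 0.3 mm in the wrist view.
- **Strip on the rack:** it was set down with a few newtons and lies along 88.1°, against about 88° for the rack. Its centre is within about 1–3 mm of the bay's middle, with about equal overhang on both sides. It has not moved since release.
- **Other objects:** the glue, offcut, tape, driver, mug, wagon, lath and brass angle all showed 0 px of movement. I did not compare the water bottle's pictures.
- **Disagreements:** the top and wrist cameras differed by about 3 mm on the strip's and bay's positions, and I used the closer wrist view. One attempt to measure bridge movement during the pull gave unusable numbers, so I noticed the shift only after the strip was placed.

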